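# Stack the cases beside the bench step

### The job

Stack the three grey cases largest first: slide the large case along the worktop until its side lies flush against the right-hand side of the metal bench step, about level with it front to back, then slide the middle case off the step onto the large one, and last set the small case gently on top of the middle one (no dropping). Each case must lie roughly central on the one below with no edge overhanging and the long sides lined up. Do not lift the large or middle case, and leave the tape roll, the timer and the blue pen where they are.

Things in the scene. Friction and masses are not known exactly. Their poses are not given: they have to be found in the camera images.
- step_edge (a point): Fixed bench step of bent pale aluminium sheet, 170 (x) by 150 (y) by 53 mm high, closed upright sides, flat top. This point is the middle of the upper edge of its right-hand (-y) side, 53 mm above the worktop; its x axis runs along that edge (away from the robot), its y axis points across the top of the step. The large case belongs on the worktop on the -y side of it.
- step_top (a point): Middle of the step's flat top, 75 mm in +y of step_edge; same axes.
- large_case_mid (a point): Centre (25 mm above its underside) of the large dark grey lidded case, 176 (x) by 140 (y) by 50 mm high, about 0.5 to 1 kg, plain flat lid 3 mm lower than the step's top. Starts on the worktop to the right of the step, 35 to 85 mm short of it and up to 15 degrees askew. Its long side is its x axis; two latches on its -x face.
- large_side (a point): Middle of the upper edge of the large case's +y side, the side that has to lie against the step; 70 mm from its centre.
- middle_case_mid (a point): Centre (20 mm above its underside) of the middle dark grey lidded case, 108 (x) by 92 (y) by 40 mm high, 0.3 to 0.55 kg, flat lid. Starts on the step's top. Long side along its x axis.
- small_case_mid (a point): Centre (18 mm above its underside) of the small dark grey lidded case, 66 (x) by 54 (y) by 36 mm high, about 0.15 kg. Starts on the worktop at the right, where it may have swapped places with the tape roll or the timer. Long side along its x axis; grip it across the 54 mm (its y axis).
- tape_roll: roll of tape lying flat, 69 mm across, 19 mm high; a loose bystander, origin at the centre of its underside.
- bench_timer: white square bench timer lying on its back, 75x75x17 mm; a loose bystander, origin at the centre of its underside.
- blue_pen: blue-capped marker pen lying flat, 144 mm long, 14 mm thick; a loose bystander, origin at the centre of its underside.

How it is judged (in metres and radians):
On the way, in this order (a step that is already met when the one before it is completed fails the run):
1. the large case lies flat on the worktop with its side flush against the step, the middle case still on the step (y of large_side in the frame of step_edge between -0.01 and 0.006 m and x of large_side in the frame of step_edge between -0.06 and 0.06 m and angle between the x axis of large_case_mid and the x axis of step_edge, either way round below 0.07 rad and angle between large_case_mid's own z axis and vertical below 0.05 rad and height (world z) of large_case_mid below 0.031 m and z of middle_case_mid in the frame of step_top between 0.014 and 0.028 m and y of middle_case_mid in the frame of step_top above -0.03 m), for 0.2 s.
2. the middle case lies flat and fully supported on the large case, before the small case is on it (x of middle_case_mid in the frame of large_case_mid between -0.027 and 0.027 m and y of middle_case_mid in the frame of large_case_mid between -0.016 and 0.016 m and z of middle_case_mid in the frame of large_case_mid between 0.039 and 0.051 m and angle between the x axis of middle_case_mid and the x axis of large_case_mid, either way round below 0.15 rad and angle between middle_case_mid's own z axis and vertical below 0.06 rad and not (x of small_case_mid in the frame of middle_case_mid between -0.016 and 0.016 m and y of small_case_mid in the frame of middle_case_mid between -0.012 and 0.012 m and z of small_case_mid in the frame of middle_case_mid between 0.032 and 0.044 m and angle between the x axis of small_case_mid and the x axis of middle_case_mid, either way round below 0.2 rad and angle between small_case_mid's own z axis and vertical below 0.06 rad)), for 0.2 s.
At the end, for the whole second after the job is handed in: Large case on the worktop, side against the step (gap < 10 mm, 0.07 rad, middles within 60 mm); middle case flat on it, centre within 27 mm along and 16 mm across, 0.15 rad; small case flat on that, within 16 mm along and 12 mm across, 0.2 rad; all released and at rest (y of large_side in the frame of step_edge between -0.01 and 0.006 m and x of large_side in the frame of step_edge between -0.06 and 0.06 m and angle between the x axis of large_case_mid and the x axis of step_edge, either way round below 0.07 rad and angle between large_case_mid's own z axis and vertical below 0.05 rad and height (world z) of large_case_mid below 0.031 m and x of middle_case_mid in the frame of large_case_mid between -0.027 and 0.027 m and y of middle_case_mid in the frame of large_case_mid between -0.016 and 0.016 m and z of middle_case_mid in the frame of large_case_mid between 0.039 and 0.051 m and angle between the x axis of middle_case_mid and the x axis of large_case_mid, either way round below 0.15 rad and angle between each of middle_case_mid, small_case_mid's own z axis and vertical below 0.06 rad and x of small_case_mid in the frame of middle_case_mid between -0.016 and 0.016 m and y of small_case_mid in the frame of middle_case_mid between -0.012 and 0.012 m and z of small_case_mid in the frame of middle_case_mid between 0.032 and 0.044 m and angle between the x axis of small_case_mid and the x axis of middle_case_mid, either way round below 0.2 rad); the robot touches nothing.
It fails at once if the large case is lifted or tipped (centre more than 15 mm above its place on the worktop) (height (world z) of large_case_mid above 0.04 m).
It fails at once if the middle case is lifted (centre more than 15 mm above its place on the step) (height (world z) of middle_case_mid above 0.088 m).
It fails at once if the small case is let go more than 15 mm above the middle case (horizontal distance between small_case_mid and middle_case_mid below 0.07 m and z of small_case_mid in the frame of middle_case_mid above 0.053 m and contact force between the fingers and small_case below 0.01 N).
It fails at once if the tape roll, the timer or the blue pen is moved by more than 30 mm (distance of any of tape_roll, bench_timer, blue_pen from where it was at the start of the episode above 0.03 m).
It also fails if it takes over 67 s, if anything falls off the work surface, if the arm or the gripper's body presses on something with over 40 N, if the wrist force passes 120 N, or if a joint passes its speed limit or range.

### The arm

A 7-joint arm with a two-finger parallel gripper is mounted at the origin on a cart in front of the work surface, level with it; the furniture and walls round the work are solid. World frame = base frame: x ahead of the robot, y to its left, z up, the work surface at z = 0. Lengths are in mm, angles in rad, forces in N, time in s.
With the tool pointing down it reaches from about 425 to 950 mm from the base axis. Payload 4.7 kg.
Tool frame: the origin (TCP) lies on the centre line of the jaws, within the pads' length; the fingertips stand 14 mm ahead of it and the grasp point (between the pads) lies 5 mm behind it (env.tip_reach is the z of the fingertips in the tool frame, in mm); z points along the fingers, y is the direction in which the jaws open and shut (so a half turn about z gives the same grasp; the last joint's range is limited). The gripper opens to 85 mm and grips with 20 to 120 N. Pads are 22 mm wide; open, the fingers measure 114 mm over their backs; the gripper's body (76 mm by 85 mm) begins 54 mm behind the grasp point. The pads swing forward as they close: fully open they stand 13 mm farther back than shut.
Start: joints at [-1.374, 0.469, -0.049, 1.532, 0.024, 1.141, -0.082], TCP at [151.08, 657.892, 245.335] pointing down, gripper open.
Joint ranges: [-2.59, 2.59], [-0.33, 1.99], [-1.39, 1.29], [0.1, 2.45], [-1.04, 4.18], [0.21, 1.99], [-2.66, 2.66]. Speed limits (rad/s): [2.57, 2.57, 3.14, 3.14, 3.14, 3.14, 3.14].

### API

Orientations are given as a unit quaternion [w, x, y, z].
In Python, from rig import env, camera, silhouettes, spot_point gives the robot as it stands.
- The arm moves only by the shell command python3 -m pendant 'ROWS' [FORCE]. ROWS is JSON, a list of rows, each an object with "translation": the shift along the tool's x, y, z in m, a list of three; "yaw": the turn about the tool's z in degrees; "grip": the closure, from 0 (fully open) to 1 (shut). A call has 1 to 20 rows; each row shifts and turns the pose as measured when the row begins, along the tool's axes as they then stand; what a row does not reach is not made up. A row lasts 1/8 s, in which the tool goes at most 62.5 mm and 10.7 degrees, less where a joint would pass 70% of its speed; a pose out of reach is approached as far as the arm can. A call with a gripper value outside its range is refused whole. The fingers move at their own pace and stop on an object; FORCE is the grip in N (left out, the last holds). Time passes only in rows, so rows that do not move let the fingers close. It gives the time, the measured TCP pose, the force and the opening at its end, in the units of the state.
- env.get_obs(): the state, without advancing time (a new reading comes with each control period).
- camera(name): name is "side" or "top"; returns a dict with "image" (400x640x3 uint8, red, green, blue), "camera_matrix" (3x3 intrinsics, pixels), "R" (3x3) and "t" (3): a world point X has camera coordinates R X + t. Camera axes: x right, y down, z forward; pixel columns grow to the right and rows downward; lengths in mm; the calibration is good to about 2 mm. A picture is of the moment at which its call begins. There is no depth.
- env.close_job(): hands the job in, once; it reports no verdict.
Trained networks look in a picture, given as the dict that the camera call returned (one of the last four; its "shot" number tells which), for a name from the list of things; names that differ only in an ending like _2 or _b are one class to them, and where a whole thing is asked for, a point or a joint stands for the part that bears it (a point fixed in the world has none). Each returns a list of dicts, best first, with "conf" (0 to 1); they miss things now and then, are a little off and sometimes report something else, mostly with a low value. They report only what shows in the picture. A call takes as long as a camera call.
- silhouettes(name, picture): "mask" (400x640 bool, what is visible of it).
- spot_point(name, picture): "position" ([x, y, z] in mm, in world coordinates, good to about 4 mm: a listed point, or the origin of a listed thing).
The state is a dict: "t": time; "q": joint angles; "joint_vel": joint speeds; "joint_efforts": joint torques, N m; "position": TCP position; "tcp_rot": TCP orientation; "contact_force": force on the tool from outside, world axes, zero at the start; "ft_torque": the same for the moment, N m; "opening": finger opening in mm.
Only numpy, scipy, OpenCV 4.12 (cv2) and the standard library are available. Lean on these libraries where they do the work, as an engineer would, in place of code of your own. Each camera call takes 0.05 s, during which the arm holds its last target.

## Working session

There is one attempt and no reset: what is moved stays moved. The work goes in short steps, Python scripts to look and compute and a shell command to move; the robot and the scene stay as the last step left them, time stands still between calls to the robot, and variables do not carry over. Pictures are saved under pics/ and viewed, and the job is handed in when it is done.

```bash
mkdir -p pics; ls
cat > h.py <<'E'
import numpy as np, cv2
from rig import env, camera, silhouettes, spot_point
def save(p,n): cv2.imwrite('pics/%s.png'%n, p['image'][:,:,::-1])
E
python3 - <<'E'
from h import *
o=env.get_obs(); print(o['t'],o['position'],o['tcp_rot'],o['opening'],env.tip_reach)
for c in ['top','side']:
    p=camera(c); save(p,c+'0')
    print(c,p['camera_matrix'],p['R'],p['t'])
    for n in ['step_edge','step_top','large_case_mid','large_side','middle_case_mid','small_case_mid','tape_roll','bench_timer','blue_pen']:
        r=spot_point(n,p); print(n,[(np.round(x['position']).tolist(),round(x['conf'],2)) for x in r[:3]])
E
```

```text
pics
0.0 [151.01453514 657.31072016 244.23917518] [-5.94219554e-05  1.12650211e-01  9.93634192e-01 -1.00926869e-03] 85.6294398331604 14.0
top [[408.30206327   0.         322.71774837]
 [  0.         408.30206327 194.89984856]
 [  0.           0.           1.        ]] [[-0.02836393 -0.99956337 -0.00828048]
 [-0.98174513  0.02941501 -0.18791291]
 [ 0.18807443  0.00279937 -0.98215079]] [  24.14486945  488.44855614 1148.11306616]
step_edge [([515.0, 103.0, 50.0], 0.67), ([515.0, 176.0, 56.0], 0.47)]
step_top [([518.0, 180.0, 54.0], 0.83)]
large_case_mid [([525.0, -39.0, 26.0], 0.63)]
large_side [([518.0, 30.0, 48.0], 0.88)]
middle_case_mid [([518.0, 192.0, 71.0], 0.92), ([445.0, -315.0, 16.0], 0.22)]
small_case_mid [([446.0, -312.0, 14.0], 0.57)]
tape_roll [([592.0, -258.0, 0.0], 0.8)]
bench_timer [([560.0, -391.0, -2.0], 0.64)]
blue_pen [([516.0, 101.0, 53.0], 0.68), ([366.0, 385.0, -3.0], 0.64)]
side [[444.33663644   0.         321.42084825]
 [  0.         444.33663644 199.11093309]
 [  0.           0.           1.        ]] [[-0.99073209 -0.13560858  0.00776144]
 [-0.07538596  0.50142571 -0.86191021]
 [ 0.11299063 -0.85450721 -0.50700152]] [ 496.24548963  110.0358203  1340.26928807]
step_edge []
step_top []
large_case_mid [([522.0, -42.0, 24.0], 0.97)]
large_side [([518.0, 33.0, 50.0], 0.96)]
middle_case_mid [([516.0, 192.0, 75.0], 0.82)]
small_case_mid [([447.0, -310.0, 21.0], 0.54)]
tape_roll [([588.0, -260.0, 0.0], 0.72)]
bench_timer [([562.0, -386.0, -2.0], 0.74)]
blue_pen [([371.0, 386.0, -2.0], 0.51)]
```

View pics/top0.png

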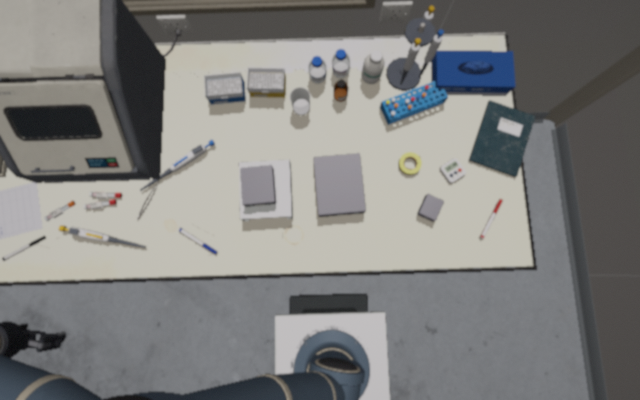

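View pics/side0.png

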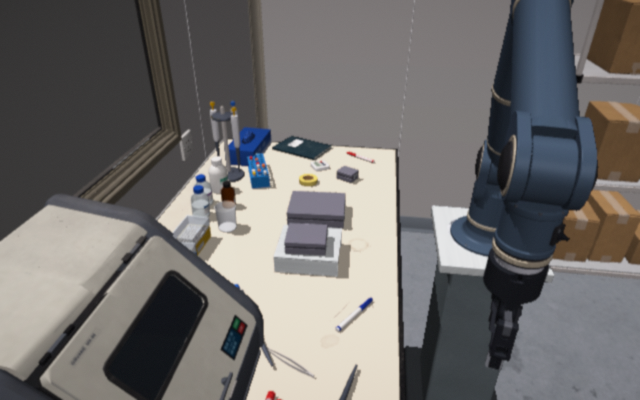

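```bash
cat >> h.py <<'E'
from scipy.optimize import minimize
DIM={'large_case_mid':(176,140,50),'middle_case_mid':(108,92,40),'small_case_mid':(66,54,36)}
def proj(p,X):
    c=(np.asarray(X,float)@p['R'].T)+p['t']; u=c@p['camera_matrix'].T
    return u[:,:2]/u[:,2:]
def box(x,y,yaw,d,zc):
    s=np.array([[a,b,c] for a in(-.5,.5) for b in(-.5,.5) for c in(-.5,.5)])*d
    c_,s_=np.cos(yaw),np.sin(yaw)
    return s@np.array([[c_,s_,0],[-s_,c_,0],[0,0,1]])+[x,y,zc]
def hullmask(p,X):
    S=8
    h=cv2.convexHull((proj(p,X)*16+8).round().astype(np.int32)) # subpixel shift 4
    m=np.zeros((400*4,640*4),np.uint8)
    h=cv2.convexHull(((proj(p,X)+.5)*4).round().astype(np.int32))
    cv2.fillConvexPoly(m,h,1)
    return cv2.resize(m.astype(np.float32),(640,400),interpolation=cv2.INTER_AREA)
def fit(name,pics,zc,yaws=(-.25,-.1,0,.1,.25),occl=None):
    obs=[]
    for p in pics:
        r=silhouettes(name,p)
        q=spot_point(name,p)
        if r and q: obs.append((p,r[0]['mask'].astype(np.float32),r[0]['conf'],q[0]['position']))
    if not obs: return None
    x0=np.mean([o[3] for o in obs],0)
    def cost(v):
        return sum(np.abs(hullmask(o[0],box(v[0],v[1],v[2]/100,DIM[name],zc))-o[1]).sum()/o[1].sum() for o in obs)/len(obs)
    best=None
    for y in yaws:
        r=minimize(cost,[x0[0],x0[1],y*100],method='Nelder-Mead',options=dict(initial_simplex=np.array([[x0[0],x0[1],y*100],[x0[0]+6,x0[1],y*100],[x0[0],x0[1]+6,y*100],[x0[0],x0[1],y*100+8]]),maxfev=120))
        if best is None or r.fun<best.fun: best=r
    return np.round([best.x[0],best.x[1],np.degrees(best.x[2]/100),best.fun],2), len(obs)
E
python3 - <<'E'
from h import *
ps=[camera('top'),camera('side')]
for n,z in [('large_case_mid',25),('middle_case_mid',73),('small_case_mid',18)]:
    ya=(-.25,-.1,0,.1,.25) if n[0]!='s' else np.arange(-1.4,1.6,.4)
    print(n,fit(n,ps,z,ya),fit(n,ps[:1],z,ya),fit(n,ps[1:],z,ya))
im=ps[0]['image'][130:250,210:470]
cv2.imwrite('pics/crop0.png',cv2.resize(im,None,fx=3,fy=3,interpolation=cv2.INTER_CUBIC)[:,:,::-1])
# step outline hyp
print(proj(ps[0],[[515-85,103,53],[515+85,103,53],[515+85,253,53],[515-85,253,53]]))
E
```

```text
large_case_mid (array([ 5.2188e+02, -4.6170e+01,  2.7400e+00,  1.2000e-01]), 1) None (array([ 5.2188e+02, -4.6170e+01,  2.7400e+00,  1.2000e-01]), 1)
middle_case_mid (array([5.1609e+02, 1.9530e+02, 4.6200e+00, 6.0000e-02]), 2) (array([5.1723e+02, 1.9574e+02, 4.2800e+00, 4.0000e-02]), 1) (array([5.1546e+02, 1.9438e+02, 3.9400e+00, 6.0000e-02]), 1)
small_case_mid (array([ 4.4750e+02, -3.0489e+02, -2.5830e+01,  1.1000e-01]), 2) (array([ 4.4907e+02, -3.0549e+02, -2.7350e+01,  9.0000e-02]), 1) (array([ 4.4565e+02, -3.0443e+02, -1.8610e+01,  1.2000e-01]), 1)
[[291.00115293 215.49098548]
 [290.21160493 158.5913327 ]
 [239.61280171 160.09328316]
 [239.02832163 217.01342511]]
```

View pics/crop0.png

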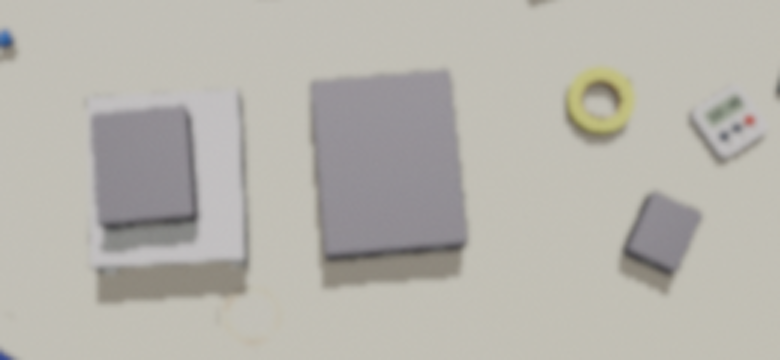

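```bash
cat >> h.py <<'E'
def unproj(p,uv,z):
    K=p['camera_matrix']; d=np.linalg.inv(K)@np.array([uv[0],uv[1],1.]); d=p['R'].T@d; o=-p['R'].T@p['t']
    return o+d*(z-o[2])/d[2]
E
python3 - <<'E'
from h import *
p=camera('top')
for nm,z,c in [('step',53,[(90,97),(241,92),(244,260),(94,265)]),('large',50,[(311,80),(450,70),(465,243),(322,255)]),('small',36,[(655,193),(701,212),(670,272),(628,238)])]:
    P=np.array([unproj(p,(210+(u-1)/3,130+(v-1)/3),z) for u,v in c]);print(nm,P[:,:2].round(1).tolist(),P[:,:2].mean(0))
    for i in range(4):
        d=P[(i+1)%4]-P[i]; print(np.linalg.norm(d).round(1),np.degrees(np.arctan2(d[1],d[0])).round(1))
E
```

```text
step [[594.1, 252.8], [594.7, 103.7], [427.6, 103.0], [427.0, 247.3]] [510.83629094 176.69913779]
149.1 -89.8
167.1 -179.8
144.2 90.2
167.3 1.9
large [[605.7, 34.4], [611.7, -103.5], [438.2, -110.1], [430.6, 28.1]] [521.56129575 -37.77435238]
138.1 -87.5
173.7 -177.8
138.4 93.1
175.2 2.1
small [[484.3, -300.2], [464.1, -343.7], [406.0, -308.7], [440.5, -270.5]] [ 448.73410646 -305.79479344]
47.9 -115.0
67.8 149.0
51.5 47.9
53.0 -34.1
```

```bash
cat >> h.py <<'E'
from scipy.spatial.transform import Rotation as Rn
def pose():
    o=env.get_obs(); w,x,y,z=o['tcp_rot']; R=Rn.from_quat([x,y,z,w]).as_matrix()
    return o,R
def goto(*tgt):
    o,R=pose(); print('t',round(o['t'],2),'pos',o['position'].round(1) if hasattr(o['position'],'round') else o['position'],'tool y ang',np.degrees(np.arctan2(R[1,1],R[0,1])).round(1),'F',np.round(o['contact_force'],1),'open',round(o['opening'],1))
    a=np.array(o['position'])
    for t in tgt:
        print('tool shift mm',(R.T@(np.array(t)-a)).round(1)); a=np.array(t)
E
python3 -m pendant '[{"translation":[0,0,0],"yaw":9.7,"grip":0.3},{"translation":[0,0,0],"yaw":9.7,"grip":0.3},{"translation":[0,0,0],"yaw":9.7,"grip":0.3},{"translation":[0,0,0],"yaw":9.7,"grip":0.3},{"translation":[0,0,0],"yaw":9.7,"grip":0.3},{"translation":[0,0,0],"yaw":9.7,"grip":0.3},{"translation":[0,0,0],"yaw":9.7,"grip":0.3},{"translation":[0,0,0],"yaw":9.7,"grip":0.3}]'
python3 -c "
from h import *
goto((350,420,200),(500,0,180),(522,-135,150))"
```

```text
t: 3.35
position: [150.9, 657.9, 245.4]
tcp_rot: [-0.0, 0.726, 0.688, -0.0]
contact_force: [0.1, 0.3, 0.1]
opening: 59.6
t 3.35 pos [150.9 657.9 245.4] tool y ang -3.1 F [0.1 0.3 0.1] open 59.6
tool shift mm [-226.8  211.7   45.1]
tool shift mm [-411.3  172.5   19.7]
tool shift mm [-133.6   29.3   29.9]
```

```bash
python3 -m pendant '[{"translation":[-0.038,0.035,0.007],"yaw":-3.5,"grip":0.1},{"translation":[-0.038,0.035,0.007],"yaw":0,"grip":0.1},{"translation":[-0.038,0.035,0.007],"yaw":0,"grip":0.1},{"translation":[-0.038,0.035,0.007],"yaw":0,"grip":0.1},{"translation":[-0.038,0.035,0.007],"yaw":0,"grip":0.1},{"translation":[-0.038,0.035,0.007],"yaw":0,"grip":0.1},{"translation":[-0.046,0.019,0.002],"yaw":0,"grip":0.1},{"translation":[-0.046,0.019,0.002],"yaw":0,"grip":0.1},{"translation":[-0.046,0.019,0.002],"yaw":0,"grip":0.1},{"translation":[-0.046,0.019,0.002],"yaw":0,"grip":0.1},{"translation":[-0.046,0.019,0.002],"yaw":0,"grip":0.1},{"translation":[-0.046,0.019,0.002],"yaw":0,"grip":0.1},{"translation":[-0.046,0.019,0.002],"yaw":0,"grip":0.1},{"translation":[-0.046,0.019,0.002],"yaw":0,"grip":0.1}]'
python3 -c "
from h import *
goto((520,-140,150),(520,-140,24))"
```

```text
t: 5.1
position: [527.9, 53.3, 185.4]
tcp_rot: [-0.001, 0.7, 0.714, 0.006]
contact_force: [1.2, 0.1, 0.0]
opening: 77.2
t 5.1 pos [527.9  53.3 185.4] tool y ang 1.2 F [1.2 0.1 0. ] open 77.2
tool shift mm [-193.4  -12.2   33.4]
tool shift mm [ -1.3  -0.8 126. ]
```

```bash
python3 -m pendant '[{"translation":[-0.048,-0.003,0.003],"yaw":1,"grip":0.1},{"translation":[-0.048,-0.003,0.003],"yaw":0,"grip":0.1},{"translation":[-0.048,-0.003,0.003],"yaw":0,"grip":0.1},{"translation":[-0.048,-0.003,0.003],"yaw":0,"grip":0.1},{"translation":[0,0,0],"yaw":0,"grip":0.1}]'
python3 -c "
from h import *
goto((520,-140,150),(520,-140,24))"
```

```text
t: 5.72
position: [518.7, -149.3, 172.5]
tcp_rot: [0.001, 0.708, 0.706, 0.007]
contact_force: [-0.4, 0.7, 1.0]
opening: 77.4
t 5.72 pos [ 518.7 -149.3  172.5] tool y ang -0.2 F [-0.4  0.7  1. ] open 77.4
tool shift mm [ 9.2  1.  22.6]
tool shift mm [ -1.   -1.4 126. ]
```

```bash
python3 -m pendant '[{"translation":[0.003,0,0.05],"yaw":-0.5,"grip":0.1},{"translation":[0.002,0,0.05],"yaw":0,"grip":0.1},{"translation":[0.002,0,0.04],"yaw":0,"grip":0.1},{"translation":[0,0,0.008],"yaw":0,"grip":0.1},{"translation":[0,0,0],"yaw":0,"grip":0.1}]'
python3 -c "
from h import *
goto((520,-121,24),(520,-48,24))
p=camera('top');save(p,'t1')"
```

```text
t: 6.35
position: [525.6, -137.4, 23.5]
tcp_rot: [0.003, 0.704, 0.711, 0.01]
contact_force: [-0.5, -0.3, 0.4]
opening: 76.7
t 6.35 pos [ 525.6 -137.4   23.5] tool y ang 0.6 F [-0.5 -0.3  0.4] open 76.7
tool shift mm [16.5 -5.4 -0.4]
tool shift mm [73.   0.7  0.7]
```

View pics/t1.png

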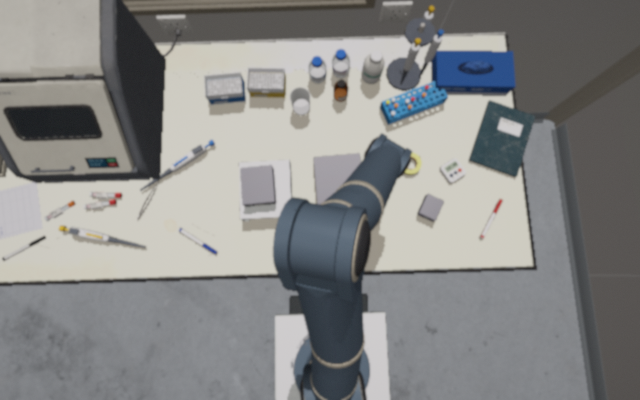

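```bash
python3 -m pendant '[{"translation":[0.008,-0.002,0],"yaw":0,"grip":0.1},{"translation":[0.008,-0.001,0],"yaw":0,"grip":0.1},{"translation":[0.008,0,0],"yaw":0,"grip":0.1},{"translation":[0.008,0,0],"yaw":0,"grip":0.1},{"translation":[0.008,0,0],"yaw":0,"grip":0.1},{"translation":[0.008,0,0],"yaw":0,"grip":0.1},{"translation":[0.008,0,0],"yaw":0,"grip":0.1},{"translation":[0.008,0,0],"yaw":0,"grip":0.1}]'
python3 -c "
from h import *
goto((522,-121,24),(520,-48,24))
p=camera('top');save(p,'t2')
p=camera('side');save(p,'s2')"
```

```text
t: 7.4
position: [523.8, -71.7, 28.0]
tcp_rot: [0.007, 0.704, 0.71, 0.012]
contact_force: [1.0, -2.7, -2.2]
opening: 76.6
t 7.4 pos [523.8 -71.7  28. ] tool y ang 0.5 F [ 1.  -2.7 -2.2] open 76.6
tool shift mm [-49.4  -2.4   3.6]
tool shift mm [73.  -1.4  0.4]
```

View pics/s2.png

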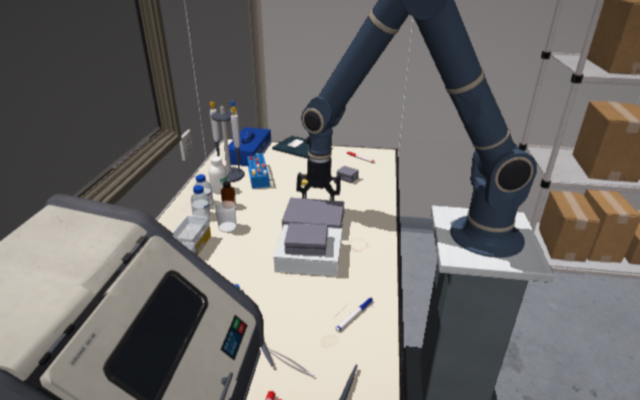

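```bash
python3 -m pendant '[{"translation":[0.006,0,0.001],"yaw":0,"grip":0.1},{"translation":[0.005,0,0.001],"yaw":0,"grip":0.1},{"translation":[0.005,0,0.001],"yaw":0,"grip":0.1},{"translation":[0.004,0,0.0],"yaw":0,"grip":0.1}]'
python3 -c "
from h import *
goto((520,-48,24))"
```

```text
t: 8.0
position: [525.3, -59.4, 28.0]
tcp_rot: [0.013, 0.705, 0.709, 0.011]
contact_force: [0.5, -2.0, -1.6]
opening: 76.6
t 8.0 pos [525.3 -59.4  28. ] tool y ang 0.3 F [ 0.5 -2.  -1.6] open 76.6
tool shift mm [11.4 -5.3  3.8]
```

```bash
python3 -m pendant '[{"translation":[0.006,-0.001,0.001],"yaw":0,"grip":0.1},{"translation":[0.005,-0.001,0.001],"yaw":0,"grip":0.1},{"translation":[0.005,0,0.001],"yaw":0,"grip":0.1}]'
python3 -m pendant '[{"translation":[0.005,-0.001,0.001],"yaw":0,"grip":0.1}]'
python3 -c "
from h import *
goto((520,-48,24))"
```

```text
t: 8.38
position: [525.9, -49.8, 27.5]
tcp_rot: [0.018, 0.707, 0.707, 0.011]
contact_force: [-2.5, -7.8, 6.8]
opening: 76.5
t: 8.5
position: [526.1, -49.1, 27.6]
tcp_rot: [0.022, 0.707, 0.706, 0.01]
contact_force: [1.2, -16.5, 7.7]
opening: 76.8
t 8.5 pos [526.1 -49.1  27.6] tool y ang -0.1 F [  1.2 -16.5   7.7] open 76.8
tool shift mm [ 1.2 -6.3  3.3]
```

```bash
python3 -m pendant '[{"translation":[0,0,0],"yaw":0,"grip":0.1},{"translation":[-0.02,-0.002,0],"yaw":0,"grip":0.1},{"translation":[-0.02,0,-0.01],"yaw":0,"grip":0.2},{"translation":[0,0,-0.055],"yaw":0,"grip":0.3},{"translation":[0,0,-0.055],"yaw":0,"grip":0.3},{"translation":[0,0,-0.03],"yaw":0,"grip":0.3}]'
python3 -c "
from h import *
goto((516,275,170),(516,275,75))
p=camera('side');save(p,'s3')
cv2.imwrite('pics/s3.png',cv2.resize(p['image'][160:300,220:420],None,fx=4,fy=4,interpolation=cv2.INTER_CUBIC)[:,:,::-1])"
```

```text
t: 9.25
position: [516.8, -85.2, 181.6]
tcp_rot: [0.018, 0.707, 0.707, 0.01]
contact_force: [0.8, -0.2, 0.3]
opening: 59.7
t 9.25 pos [516.8 -85.2 181.6] tool y ang -0.0 F [ 0.8 -0.2  0.3] open 59.7
tool shift mm [360.3  -1.3   7.8]
tool shift mm [ 1.  -3.7 94.9]
```

View pics/s3.png

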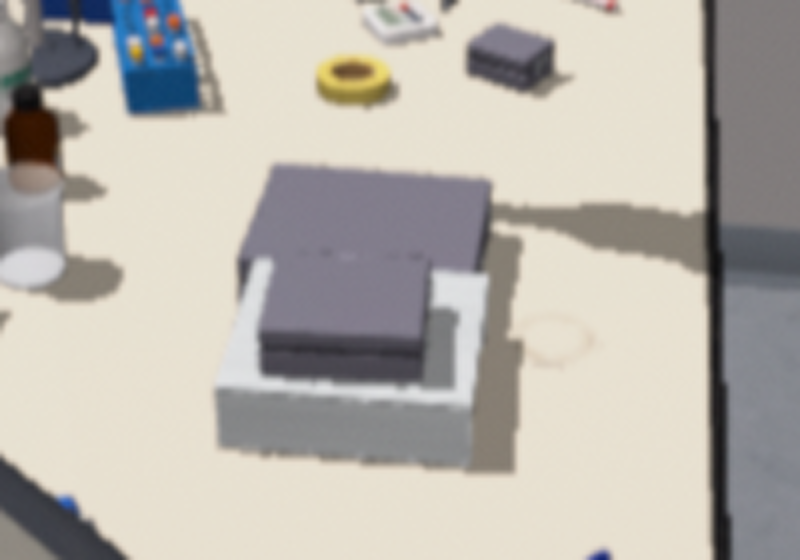

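```bash
python3 -m pendant '[{"translation":[0.053,0,0],"yaw":0,"grip":0.3},{"translation":[0.053,0,0],"yaw":0,"grip":0.3},{"translation":[0.053,0,0],"yaw":0,"grip":0.3},{"translation":[0.053,0,0],"yaw":0,"grip":0.3},{"translation":[0.053,0,0],"yaw":0,"grip":0.3},{"translation":[0.053,0,0],"yaw":0,"grip":0.3},{"translation":[0.045,0,0],"yaw":0,"grip":0.3},{"translation":[0,0,0],"yaw":0,"grip":0.3}]'
python3 -c "
from h import *
goto((519,275,170),(519,275,76))
p=camera('top');save(p,'t4')
cv2.imwrite('pics/t4.png',cv2.resize(p['image'][130:250,210:470],None,fx=3,fy=3,interpolation=cv2.INTER_CUBIC)[:,:,::-1])"
```

```text
t: 10.3
position: [520.5, 291.1, 188.4]
tcp_rot: [0.018, 0.708, 0.706, 0.018]
contact_force: [-0.2, -0.4, 0.7]
opening: 59.5
t 10.3 pos [520.5 291.1 188.4] tool y ang -0.1 F [-0.2 -0.4  0.7] open 59.5
tool shift mm [-16.1  -2.4  18.3]
tool shift mm [ 0.  -4.8 93.9]
```

View pics/t4.png

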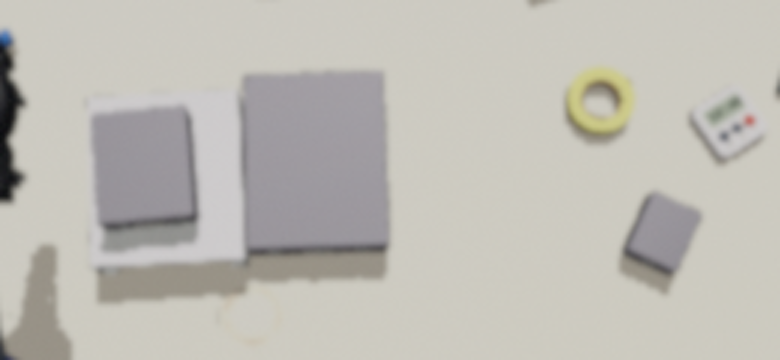

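Run:
```python
from h import *
p=camera('top')
for nm,z,c in [('large',50,[(244,75),(384,72),(387,244),(248,247)]),('mid',93,[(94,112),(186,107),(194,215),(104,223)])]:
    P=np.array([unproj(p,(210+(u-1)/3,130+(v-1)/3),z) for u,v in c]);print(nm,P[:,:2].round(1).tolist(),P[:,:2].mean(0))
```

```text
large [[612.9, 100.7], [611.7, -38.1], [439.5, -34.9], [440.5, 99.2]] [526.13434614  31.75156108]
mid [[568.0, 240.4], [570.2, 152.9], [465.7, 145.9], [460.6, 230.0]] [516.13615889 192.2937423 ]
```

```bash
python3 -m pendant '[{"translation":[-0.010,-0.002,0.05],"yaw":0,"grip":0.3},{"translation":[0,-0.003,0.05],"yaw":0,"grip":0.3},{"translation":[0,-0.002,0.01],"yaw":0,"grip":0.3},{"translation":[0,0,0],"yaw":0,"grip":0.3}]'
python3 -c "
from h import *
goto((517,256,76),(517,89,76))"
```

```text
t: 10.9
position: [523.4, 270.2, 79.7]
tcp_rot: [0.02, 0.713, 0.701, 0.02]
contact_force: [0.0, -0.6, -0.9]
opening: 59.7
t 10.9 pos [523.4 270.2  79.7] tool y ang -1.0 F [ 0.  -0.6 -0.9] open 59.7
tool shift mm [-14.3  -6.3   3.3]
tool shift mm [-167.     2.9    0.2]
```

```bash
python3 -m pendant '[{"translation":[-0.006,-0.004,0.001],"yaw":-1,"grip":0.3},{"translation":[-0.006,-0.002,0.001],"yaw":0,"grip":0.3},{"translation":[-0.006,0,0],"yaw":0,"grip":0.3},{"translation":[-0.006,0,0],"yaw":0,"grip":0.3},{"translation":[-0.006,0,0],"yaw":0,"grip":0.3},{"translation":[-0.008,0,0],"yaw":0,"grip":0.3},{"translation":[-0.008,0,0],"yaw":0,"grip":0.3},{"translation":[-0.008,0,0],"yaw":0,"grip":0.3}]'
python3 -c "
from h import *
goto((517,256,76),(517,89,76))
o,R=pose(); print(R[:,2])
p=camera('side');save(p,'s5')
cv2.imwrite('pics/s5.png',cv2.resize(p['image'][160:300,220:420],None,fx=4,fy=4,interpolation=cv2.INTER_CUBIC)[:,:,::-1])"
```

```text
t: 11.9
position: [519.9, 216.9, 82.3]
tcp_rot: [0.02, 0.706, 0.708, 0.025]
contact_force: [0.7, 3.1, 0.1]
opening: 59.6
t 11.9 pos [519.9 216.9  82.3] tool y ang 0.1 F [0.7 3.1 0.1] open 59.6
tool shift mm [39.1 -3.2  6.4]
tool shift mm [-167.    -0.4   -1.3]
[ 0.06444603  0.00768868 -0.99789157]
```

View pics/s5.png

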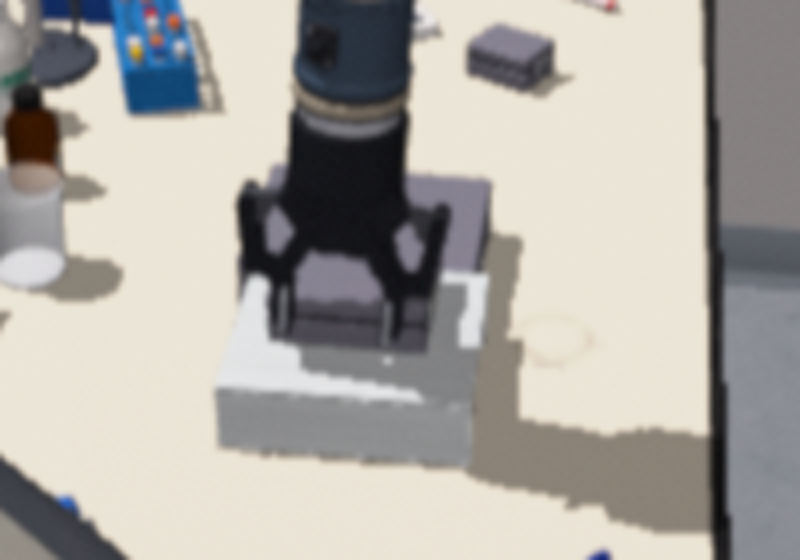

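```bash
python3 -m pendant '[{"translation":[-0.008,0,0.002],"yaw":0,"grip":0.3},{"translation":[-0.008,0,0.002],"yaw":0,"grip":0.3},{"translation":[-0.008,0,0.001],"yaw":0,"grip":0.3},{"translation":[-0.008,0,0.001],"yaw":0,"grip":0.3},{"translation":[-0.008,0,0.001],"yaw":0,"grip":0.3},{"translation":[-0.008,0,0.001],"yaw":0,"grip":0.3},{"translation":[-0.008,0,0.001],"yaw":0,"grip":0.3},{"translation":[-0.008,0,0.001],"yaw":0,"grip":0.3}]'
python3 -c "
from h import *
goto((517,89,76))
o,R=pose(); print(R[:,2])"
```

```text
t: 12.95
position: [526.9, 169.9, 80.1]
tcp_rot: [0.015, 0.703, 0.71, 0.041]
contact_force: [-1.6, 8.1, 6.0]
opening: 59.7
t 12.95 pos [526.9 169.9  80.1] tool y ang 0.5 F [-1.6  8.1  6. ] open 59.7
tool shift mm [-80.9 -11.    0.3]
[ 0.07859902  0.0369057  -0.99622295]
```

```bash
python3 -c "
from h import *
p=camera('side')
cv2.imwrite('pics/s6.png',cv2.resize(p['image'][160:300,220:420],None,fx=4,fy=4,interpolation=cv2.INTER_CUBIC)[:,:,::-1])
p=camera('top')
cv2.imwrite('pics/t6.png',cv2.resize(p['image'][130:250,210:470],None,fx=3,fy=3,interpolation=cv2.INTER_CUBIC)[:,:,::-1])
goto((517,89,76))"
```

```text
t 13.05 pos [527.  168.6  80. ] tool y ang 0.5 F [-0.5  4.3  5.2] open 59.9
tool shift mm [-79.6 -11.    0.3]
```

View pics/s6.png

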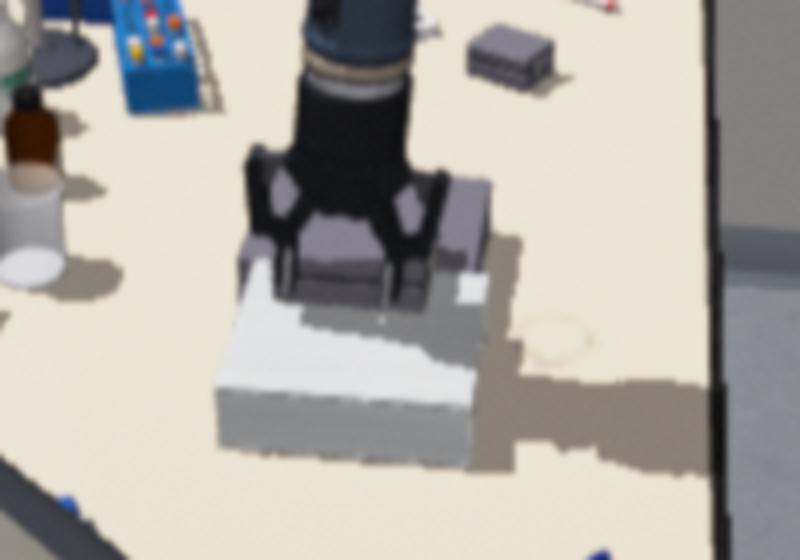

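View pics/t6.png

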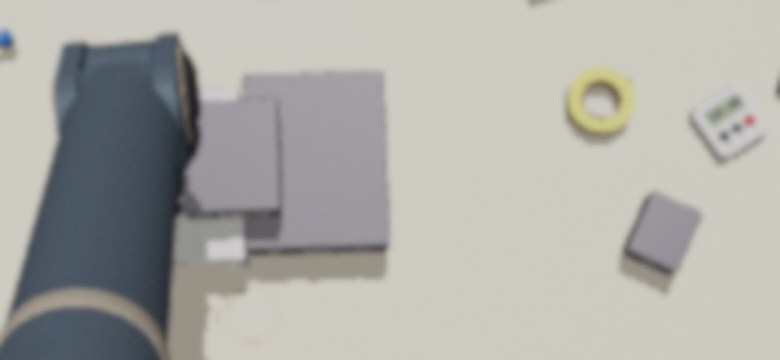

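```bash
python3 -m pendant '[{"translation":[-0.008,0,0],"yaw":0,"grip":0.3},{"translation":[-0.008,-0.001,0],"yaw":0,"grip":0.3},{"translation":[-0.008,-0.001,0],"yaw":0,"grip":0.3},{"translation":[-0.008,0,0],"yaw":0,"grip":0.3},{"translation":[-0.008,0,0],"yaw":0,"grip":0.3},{"translation":[-0.008,0,0],"yaw":0,"grip":0.3}]'
python3 -c "
from h import *
goto((517,89,76))
o,R=pose(); print(R[:,2])"
```

```text
t: 13.8
position: [527.2, 124.2, 80.3]
tcp_rot: [0.014, 0.701, 0.711, 0.044]
contact_force: [0.4, 3.7, 0.6]
opening: 59.8
t 13.8 pos [527.2 124.2  80.3] tool y ang 0.7 F [0.4 3.7 0.6] open 59.8
tool shift mm [-35.2 -11.    1.9]
[ 0.08239127  0.04348188 -0.99565105]
```

```bash
python3 -m pendant '[{"translation":[-0.007,0,0],"yaw":0,"grip":0.3},{"translation":[-0.007,0,0],"yaw":0,"grip":0.3},{"translation":[-0.006,0,0],"yaw":0,"grip":0.3},{"translation":[-0.005,0,0],"yaw":0,"grip":0.3}]'
python3 -c "
from h import *
goto((517,89,76))
p=camera('top')
cv2.imwrite('pics/t7.png',cv2.resize(p['image'][130:250,210:470],None,fx=3,fy=3,interpolation=cv2.INTER_CUBIC)[:,:,::-1])
goto((517,89,76))"
```

```text
t: 14.3
position: [527.0, 96.4, 78.5]
tcp_rot: [0.014, 0.702, 0.711, 0.043]
contact_force: [0.8, 1.8, -1.6]
opening: 60.1
t 14.3 pos [527.   96.4  78.5] tool y ang 0.7 F [ 0.8  1.8 -1.6] open 60.1
tool shift mm [ -7.4 -10.2   1.4]
t 14.35 pos [527.   95.5  78.6] tool y ang 0.6 F [-0.5  2.3  0.4] open 59.8
tool shift mm [ -6.4 -10.2   1.5]
```

View pics/t7.png

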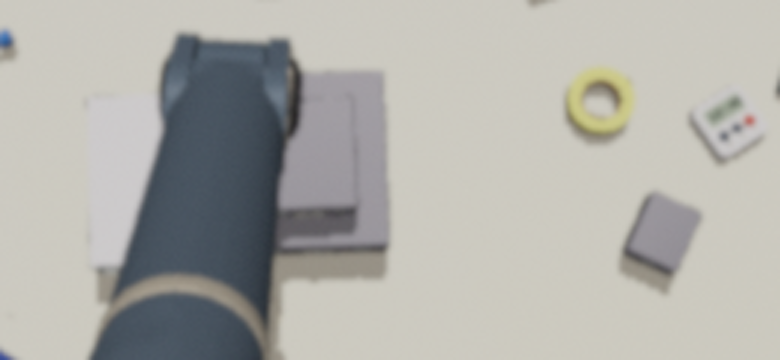

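```bash
python3 -c "
from h import *
p=camera('top')
for u,v,z in [(353,95,90),(355,208,90),(384,72,50),(387,244,50)]: print(unproj(p,(210+(u-1)/3,130+(v-1)/3),z).round(1))"
```

```text
[578.   -6.2  90. ]
[468.4  -4.7  90. ]
[611.7 -38.1  50. ]
[439.5 -34.9  50. ]
```

```bash
python3 -m pendant '[{"translation":[-0.004,0,0],"yaw":0,"grip":0.3},{"translation":[-0.004,0,0],"yaw":0,"grip":0.3},{"translation":[0,0,0],"yaw":0,"grip":0.3}]'
python3 -m pendant '[{"translation":[0.02,0,0],"yaw":0,"grip":0.1},{"translation":[0.02,0,-0.005],"yaw":0,"grip":0},{"translation":[0,0,-0.05],"yaw":0,"grip":0},{"translation":[0,0,-0.05],"yaw":0,"grip":0},{"translation":[0,0,-0.05],"yaw":0,"grip":0}]'
python3 -c "
from h import *
goto((447.5,-305.5,200))
o,R=pose(); print(R[:,2],o['q'])
p=camera('top')
cv2.imwrite('pics/t8.png',cv2.resize(p['image'][130:250,210:470],None,fx=3,fy=3,interpolation=cv2.INTER_CUBIC)[:,:,::-1])"
```

```text
t: 14.78
position: [527.5, 88.4, 78.7]
tcp_rot: [0.014, 0.702, 0.711, 0.044]
contact_force: [-0.6, 0.5, 1.4]
opening: 59.8
t: 15.4
position: [512.2, 117.3, 234.2]
tcp_rot: [0.015, 0.703, 0.71, 0.037]
contact_force: [0.4, 1.1, -0.7]
opening: 85.4
t 15.4 pos [512.2 117.3 234.2] tool y ang 0.5 F [ 0.4  1.1 -0.7] open 85.4
tool shift mm [-423.   -70.5   16.1]
[ 0.07327125  0.03125655 -0.99682213] [-0.73677763  0.20836077  0.50950501  1.97269689 -0.14428705  0.91228614
 -0.14704446]
```

View pics/t8.png

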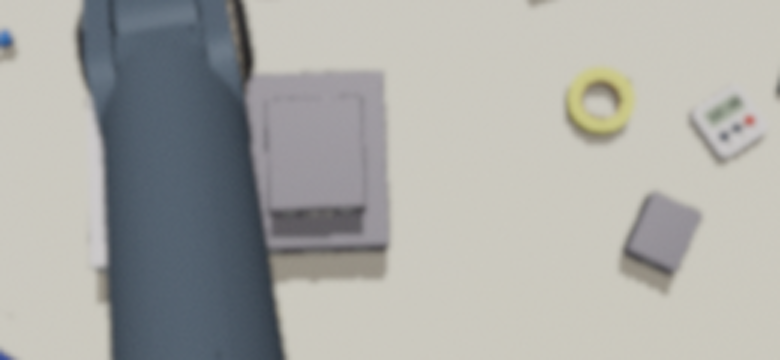

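```bash
python3 -m pendant '[{"translation":[-0.050,-0.009,0],"yaw":0,"grip":0},{"translation":[-0.050,-0.009,0],"yaw":0,"grip":0},{"translation":[-0.050,-0.009,0],"yaw":0,"grip":0},{"translation":[-0.050,-0.009,0],"yaw":0,"grip":0},{"translation":[-0.050,-0.009,0],"yaw":0,"grip":0},{"translation":[-0.050,-0.009,0],"yaw":0,"grip":0},{"translation":[-0.050,-0.009,0],"yaw":0,"grip":0},{"translation":[-0.045,-0.008,0],"yaw":0,"grip":0},{"translation":[0,0,0],"yaw":-9,"grip":0},{"translation":[0,0,0],"yaw":-9,"grip":0},{"translation":[0,0,0],"yaw":-9,"grip":0},{"translation":[0,0,0],"yaw":-9,"grip":0},{"translation":[0,0,0],"yaw":-9,"grip":0},{"translation":[0,0,0],"yaw":-9,"grip":0},{"translation":[0,0,0],"yaw":-9,"grip":0},{"translation":[0,0,0],"yaw":0,"grip":0}]'
python3 -c "
from h import *
goto((447.5,-305.5,150),(447.5,-305.5,20))
o,R=pose(); print(R[:,2],o['q'])
p=camera('side');save(p,'s9')
p=camera('top');save(p,'t9')
for n,z in [('large_case_mid',25),('middle_case_mid',70)]: print(n,fit(n,[p],z,(0,)))
"
```

```text
t: 17.45
position: [437.7, -305.3, 219.0]
tcp_rot: [0.039, 0.22, 0.975, 0.019]
contact_force: [-0.1, -0.2, 0.1]
opening: 85.2
t 17.45 pos [ 437.7 -305.3  219. ] tool y ang 64.7 F [-0.1 -0.2  0.1] open 85.2
tool shift mm [-4.3  0.3 69.5]
tool shift mm [  8.8  -7.1 129.5]
[ 0.08427976  0.0200558  -0.99624028] [ 0.13701051  0.25422727  0.51229727  1.95990757 -0.23990681  0.91606422
  1.9009888 ]
large_case_mid (array([ 621.81, -238.81,  -42.99,    2.8 ]), 1)
middle_case_mid (array([5.2442e+02, 3.2220e+01, 3.9000e-01, 4.0000e-02]), 1)
```

View pics/s9.png

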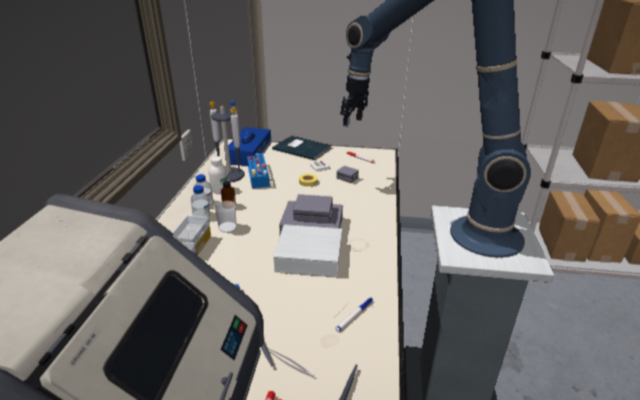

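View pics/t9.png

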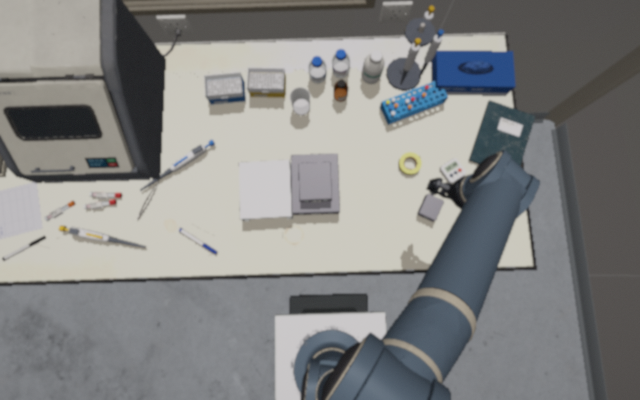

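```bash
python3 -m pendant '[{"translation":[-0.004,0,0.045],"yaw":0,"grip":0},{"translation":[0.002,-0.002,0.045],"yaw":1,"grip":0},{"translation":[0.003,-0.003,0.045],"yaw":0,"grip":0},{"translation":[0.002,-0.001,0.014],"yaw":0,"grip":0},{"translation":[0,0,0],"yaw":0,"grip":0}]'
python3 -c "
from h import *
goto((447.5,-305.5,60),(447.5,-305.5,20))
o,R=pose(); print(R[:,2])
p=camera('side');save(p,'s10')
cv2.imwrite('pics/s10.png',cv2.resize(p['image'][130:210,280:400],None,fx=6,fy=6,interpolation=cv2.INTER_CUBIC)[:,:,::-1])"
```

```text
t: 18.38
position: [449.6, -306.8, 68.7]
tcp_rot: [0.042, 0.228, 0.972, 0.019]
contact_force: [-0.6, -0.2, -0.1]
opening: 85.3
t 18.38 pos [ 449.6 -306.8   68.7] tool y ang 63.7 F [-0.6 -0.2 -0.1] open 85.3
tool shift mm [ 3.1 -0.3  8.5]
tool shift mm [ 2.9 -2.2 39.8]
[ 0.09064596  0.01700889 -0.99573792]
```

View pics/s10.png

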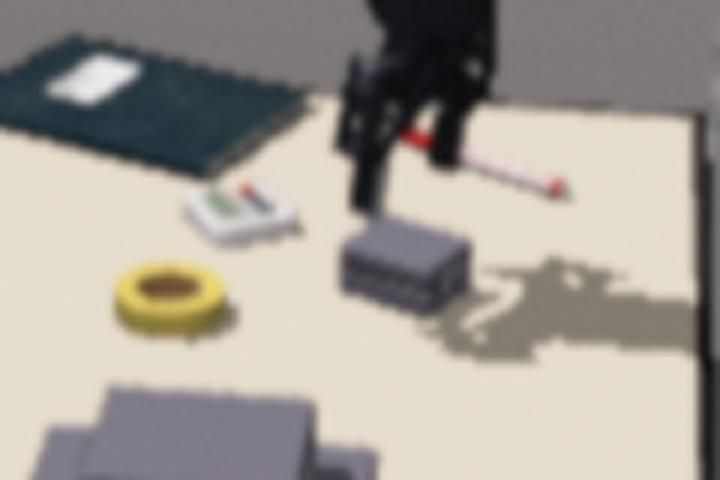

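```bash
python3 -m pendant '[{"translation":[0.004,0,0.015],"yaw":0,"grip":0},{"translation":[0.001,-0.001,0.015],"yaw":0,"grip":0},{"translation":[0,0,0],"yaw":0,"grip":0}]'
python3 -c "
from h import *
goto((447.5,-305.5,21))
p=camera('side');save(p,'s10')
cv2.imwrite('pics/s11.png',cv2.resize(p['image'][130:210,280:400],None,fx=6,fy=6,interpolation=cv2.INTER_CUBIC)[:,:,::-1])"
```

```text
t: 18.8
position: [449.8, -306.1, 40.3]
tcp_rot: [0.046, 0.228, 0.972, 0.018]
contact_force: [-0.3, 0.3, 0.0]
opening: 85.2
t 18.8 pos [ 449.8 -306.1   40.3] tool y ang 63.7 F [-0.3  0.3  0. ] open 85.2
tool shift mm [ 3.9 -1.6 19. ]
```

View pics/s11.png

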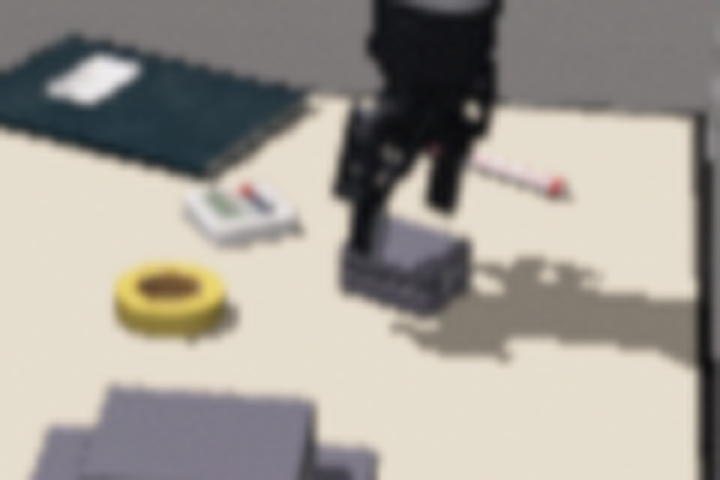

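```bash
python3 -m pendant '[{"translation":[0.004,-0.001,0.010],"yaw":0,"grip":0},{"translation":[0.001,-0.001,0.009],"yaw":0,"grip":0},{"translation":[0,0,0],"yaw":0,"grip":0}]'
python3 -c "
from h import *
goto((447.5,-305.5,21))
p=camera('side');save(p,'s10')
cv2.imwrite('pics/s12.png',cv2.resize(p['image'][130:210,280:400],None,fx=6,fy=6,interpolation=cv2.INTER_CUBIC)[:,:,::-1])"
```

```text
t: 19.23
position: [446.6, -305.9, 20.5]
tcp_rot: [0.047, 0.228, 0.972, 0.017]
contact_force: [0.4, -0.2, 0.4]
opening: 85.4
t 19.23 pos [ 446.6 -305.9   20.5] tool y ang 63.7 F [ 0.4 -0.2  0.4] open 85.4
tool shift mm [-0.6  0.8 -0.4]
```

View pics/s12.png

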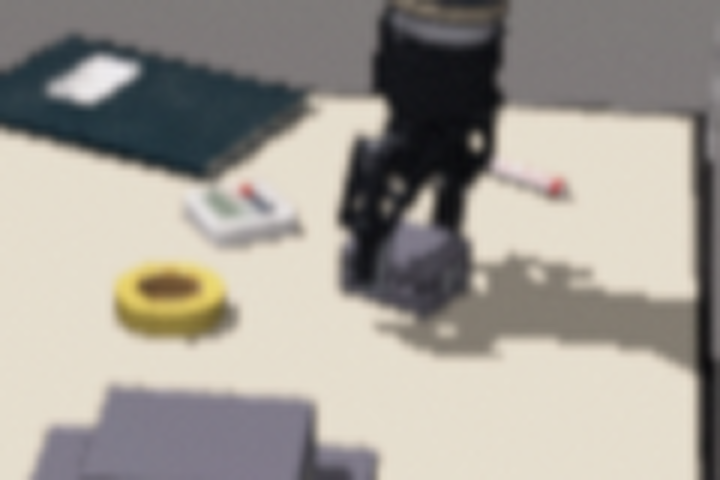

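```bash
python3 -m pendant '[{"translation":[0,0,0],"yaw":0,"grip":0.6},{"translation":[0,0,0],"yaw":0,"grip":0.6},{"translation":[0,0,0],"yaw":0,"grip":0.6},{"translation":[0,0,0],"yaw":0,"grip":0.6},{"translation":[0,0,0],"yaw":0,"grip":0.6},{"translation":[0,0,0],"yaw":0,"grip":0.6}]' 35
python3 -m pendant '[{"translation":[0,0,-0.01],"yaw":0,"grip":0.6},{"translation":[0,0,-0.02],"yaw":0,"grip":0.6},{"translation":[0,0,-0.03],"yaw":0,"grip":0.6},{"translation":[0,0,0],"yaw":0,"grip":0.6}]'
python3 -c "
from h import *
goto((524.4,32.2,180))
o,R=pose(); print(R[:,2])
p=camera('side');save(p,'s10')
cv2.imwrite('pics/s13.png',cv2.resize(p['image'][130:210,280:400],None,fx=6,fy=6,interpolation=cv2.INTER_CUBIC)[:,:,::-1])"
```

```text
t: 20.02
position: [447.0, -306.4, 21.7]
tcp_rot: [0.048, 0.228, 0.972, 0.017]
contact_force: [-0.8, -0.3, 0.3]
opening: 54.0
t: 20.52
position: [440.5, -307.1, 83.9]
tcp_rot: [0.047, 0.228, 0.972, 0.017]
contact_force: [0.1, 0.6, -1.5]
opening: 54.2
t 20.52 pos [ 440.5 -307.1   83.9] tool y ang 63.7 F [ 0.1  0.6 -1.5] open 54.2
tool shift mm [ 68.3 346.1 -83.1]
[ 0.09969865  0.01227577 -0.99494195]
```

View pics/s13.png

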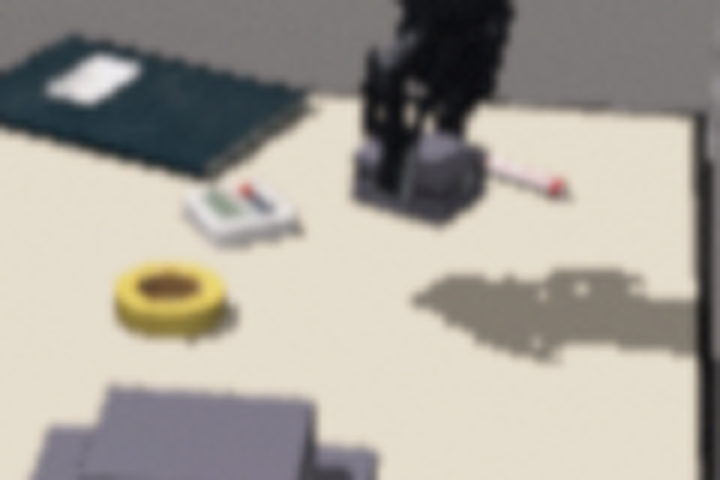

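```bash
python3 -m pendant '[{"translation":[0,0,-0.03],"yaw":0,"grip":0.6},{"translation":[0,0,-0.035],"yaw":0,"grip":0.6},{"translation":[0.009,0.035,-0.02],"yaw":0,"grip":0.6},{"translation":[0.009,0.040,0],"yaw":0,"grip":0.6},{"translation":[0.009,0.040,0],"yaw":0,"grip":0.6},{"translation":[0.009,0.040,0],"yaw":0,"grip":0.6},{"translation":[0.009,0.040,0],"yaw":0,"grip":0.6},{"translation":[0.009,0.040,0],"yaw":0,"grip":0.6},{"translation":[0.007,0.035,0],"yaw":0,"grip":0.6},{"translation":[0.004,0.025,0],"yaw":0,"grip":0.6},{"translation":[0,0,0],"yaw":-8.5,"grip":0.6},{"translation":[0,0,0],"yaw":-8.5,"grip":0.6},{"translation":[0,0,0],"yaw":-8.5,"grip":0.6},{"translation":[0,0,0],"yaw":0,"grip":0.6}]'
python3 -c "
from h import *
goto((524.4,32.2,140),(524,32,113))
o,R=pose(); print(R[:,2])
p=camera('side')
cv2.imwrite('pics/s14.png',cv2.resize(p['image'][130:280,240:420],None,fx=4,fy=4,interpolation=cv2.INTER_CUBIC)[:,:,::-1])"
```

```text
t: 22.32
position: [498.0, 0.4, 168.4]
tcp_rot: [0.036, -0.001, 0.999, 0.009]
contact_force: [0.2, -0.7, -1.5]
opening: 54.2
t 22.32 pos [4.980e+02 4.000e-01 1.684e+02] tool y ang 90.1 F [ 0.2 -0.7 -1.5] open 54.2
tool shift mm [-24.3  31.2  30.8]
tool shift mm [ 2.3 -0.7 26.9]
[ 0.07182314  0.01811189 -0.99725292]
```

View pics/s14.png

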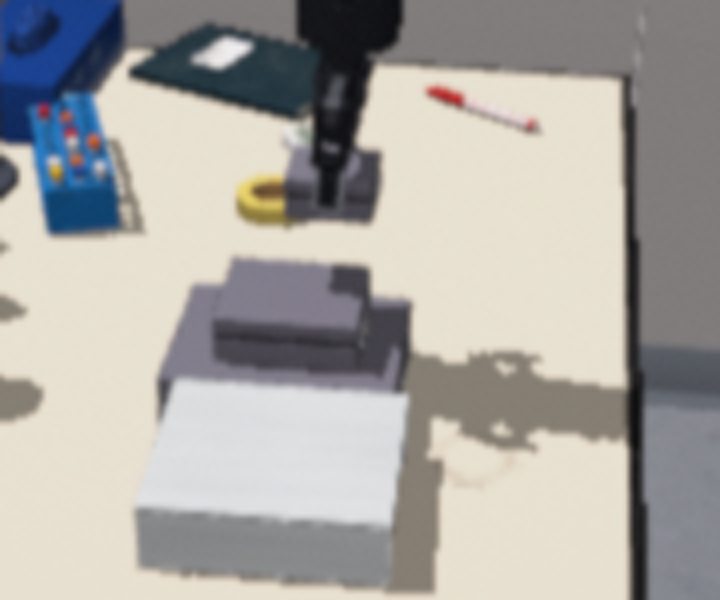

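```bash
python3 -m pendant '[{"translation":[-0.012,0.016,0.008],"yaw":0,"grip":0.6},{"translation":[-0.012,0.015,0.010],"yaw":0,"grip":0.6},{"translation":[0,0,0.006],"yaw":0,"grip":0.6},{"translation":[0,0,0],"yaw":0,"grip":0.6}]'
python3 -c "
from h import *
goto((524.4,32.2,135),(524,32,113))
o,R=pose(); print(R[:,2])
p=camera('top')
cv2.imwrite('pics/t15.png',cv2.resize(p['image'][130:250,210:470],None,fx=3,fy=3,interpolation=cv2.INTER_CUBIC)[:,:,::-1])
p=camera('side')
cv2.imwrite('pics/s15.png',cv2.resize(p['image'][130:280,240:420],None,fx=4,fy=4,interpolation=cv2.INTER_CUBIC)[:,:,::-1])
"
```

```text
t: 22.88
position: [525.2, 35.0, 143.9]
tcp_rot: [0.035, 0.001, 0.999, 0.009]
contact_force: [-0.5, 0.2, -1.8]
opening: 54.2
t 22.88 pos [525.2  35.  143.9] tool y ang 89.9 F [-0.5  0.2 -1.8] open 54.2
tool shift mm [ 1.5 -3.   8.8]
tool shift mm [ 1.9 -0.6 21.9]
[ 0.06991946  0.01780654 -0.9973937 ]
```

View pics/s15.png

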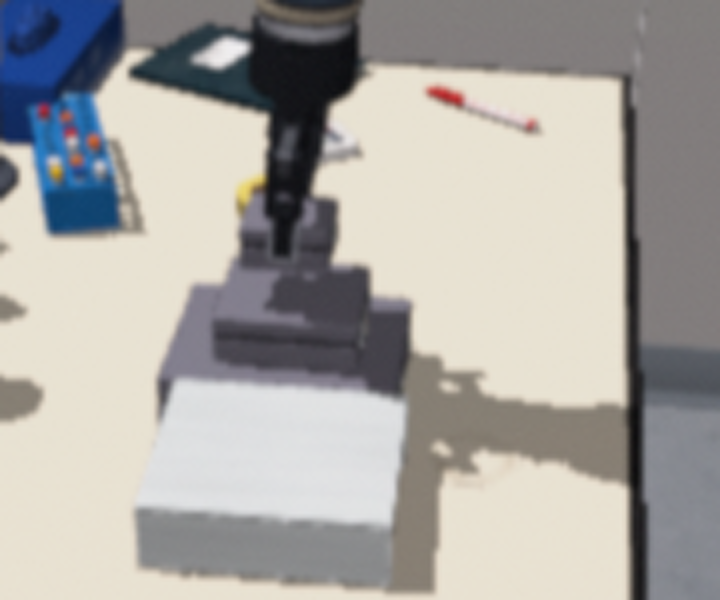

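View pics/t15.png

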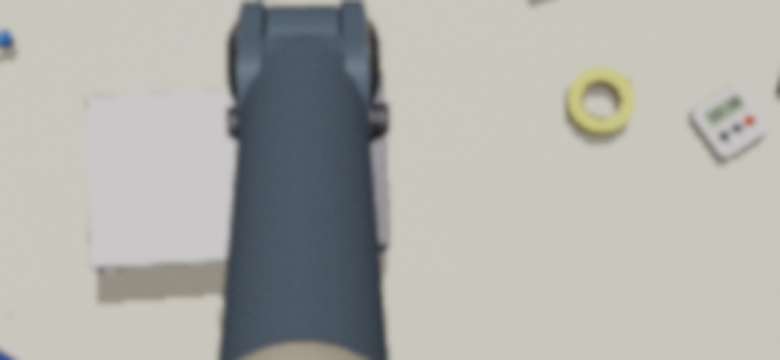

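Descend gently towards contact (target TCP about z 113).

```bash
python3 -m pendant '[{"translation":[0.001,-0.002,0.008],"yaw":0,"grip":0.6},{"translation":[0.001,-0.001,0.007],"yaw":0,"grip":0.6},{"translation":[0.001,0,0.006],"yaw":0,"grip":0.6},{"translation":[0.001,-0.001,0.004],"yaw":0,"grip":0.6},{"translation":[0,0,0],"yaw":0,"grip":0.6}]'
python3 -c "
from h import *
goto((524.4,32.2,113))
p=camera('side')
cv2.imwrite('pics/s16.png',cv2.resize(p['image'][130:280,240:420],None,fx=4,fy=4,interpolation=cv2.INTER_CUBIC)[:,:,::-1])
"
```

```text
t: 23.6
position: [522.6, 29.7, 118.0]
tcp_rot: [0.036, 0.002, 0.999, 0.009]
contact_force: [0.1, -0.5, -1.5]
opening: 54.1
t 23.6 pos [522.6  29.7 118. ] tool y ang 89.8 F [ 0.1 -0.5 -1.5] open 54.1
tool shift mm [-1.4  2.4  5.1]
```

View pics/s16.png

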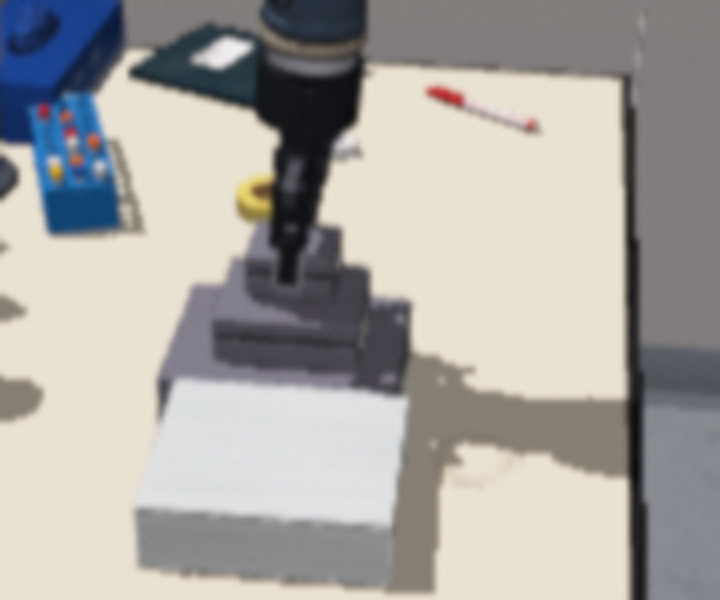

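```bash
python3 -m pendant '[{"translation":[-0.001,0.002,0.002],"yaw":0,"grip":0.6},{"translation":[0,0,0.002],"yaw":0,"grip":0.6},{"translation":[0,0,0],"yaw":0,"grip":0.6}]'
python3 -m pendant '[{"translation":[0,0,0.001],"yaw":0,"grip":0.6},{"translation":[0,0,0],"yaw":0,"grip":0.6}]'
```

```text
t: 24.02
position: [524.7, 32.3, 114.5]
tcp_rot: [0.037, 0.002, 0.999, 0.009]
contact_force: [-0.3, -0.4, -1.3]
opening: 53.9
t: 24.28
position: [524.9, 32.3, 113.5]
tcp_rot: [0.037, 0.002, 0.999, 0.009]
contact_force: [0.5, -0.2, -1.8]
opening: 53.6
```

```bash
python3 -m pendant '[{"translation":[0,0,0.001],"yaw":0,"grip":0.6},{"translation":[0,0,0],"yaw":0,"grip":0.6}]'
python3 -m pendant '[{"translation":[0,0,0.001],"yaw":0,"grip":0.6},{"translation":[0,0,0],"yaw":0,"grip":0.6}]'
```

```text
t: 24.52
position: [525.0, 32.3, 112.6]
tcp_rot: [0.037, 0.002, 0.999, 0.009]
contact_force: [0.0, -0.7, -1.6]
opening: 54.2
t: 24.78
position: [525.0, 32.3, 112.5]
tcp_rot: [0.037, 0.002, 0.999, 0.01]
contact_force: [-0.5, -0.1, -0.1]
opening: 53.8
```

```bash
python3 -m pendant '[{"translation":[0,0,0.001],"yaw":0,"grip":0.4},{"translation":[0,0,0],"yaw":0,"grip":0.34},{"translation":[0,0,0],"yaw":0,"grip":0.3},{"translation":[0,0,0],"yaw":0,"grip":0.25},{"translation":[0,0,0],"yaw":0,"grip":0.15},{"translation":[0,0,0],"yaw":0,"grip":0.1},{"translation":[0,0,0],"yaw":0,"grip":0.1}]'
python3 -c "
from h import *
goto((524.4,32.2,113))
p=camera('side')
cv2.imwrite('pics/s17.png',cv2.resize(p['image'][130:280,240:420],None,fx=4,fy=4,interpolation=cv2.INTER_CUBIC)[:,:,::-1])
"
```

```text
t: 25.65
position: [525.6, 32.4, 111.9]
tcp_rot: [0.037, 0.002, 0.999, 0.01]
contact_force: [-0.1, 0.7, -0.0]
opening: 77.1
t 25.65 pos [525.6  32.4 111.9] tool y ang 89.8 F [-0.1  0.7 -0. ] open 77.1
tool shift mm [ 1.2 -0.1 -1.2]
```

View pics/s17.png

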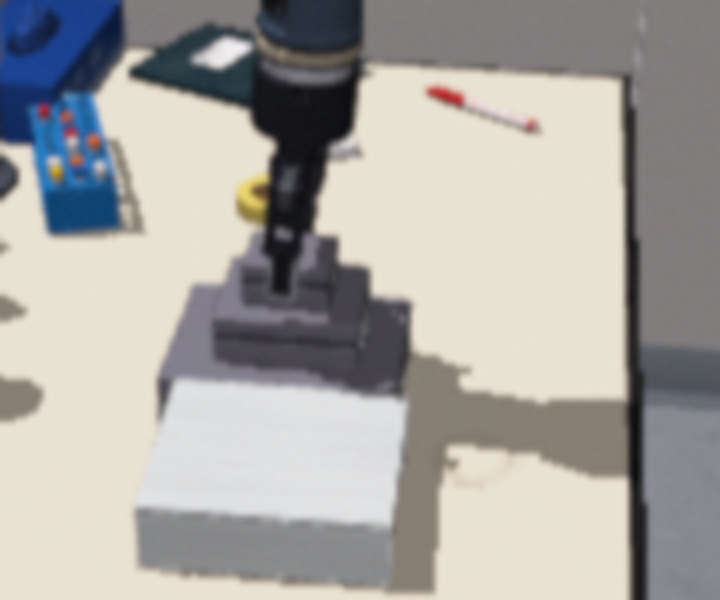

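Released; retreat upward, then sideways for a clear view.

```bash
python3 -m pendant '[{"translation":[0,0,-0.01],"yaw":0,"grip":0},{"translation":[0,0,-0.03],"yaw":0,"grip":0},{"translation":[0,0,-0.045],"yaw":0,"grip":0},{"translation":[0,0,-0.045],"yaw":0,"grip":0},{"translation":[0,-0.05,-0.02],"yaw":0,"grip":0},{"translation":[0,-0.05,0],"yaw":0,"grip":0},{"translation":[0,-0.05,0],"yaw":0,"grip":0},{"translation":[0,-0.05,0],"yaw":0,"grip":0},{"translation":[0,-0.05,0],"yaw":0,"grip":0},{"translation":[0,-0.05,0],"yaw":0,"grip":0},{"translation":[0,0,0],"yaw":0,"grip":0},{"translation":[0,0,0],"yaw":0,"grip":0}]'
python3 -c "
from h import *
goto((524.4,32.2,113))
p=camera('top');s=camera('side')
cv2.imwrite('pics/t18.png',cv2.resize(p['image'][130:250,210:470],None,fx=3,fy=3,interpolation=cv2.INTER_CUBIC)[:,:,::-1])
cv2.imwrite('pics/s18.png',cv2.resize(s['image'][130:280,240:420],None,fx=4,fy=4,interpolation=cv2.INTER_CUBIC)[:,:,::-1])
for n in ['tape_roll','bench_timer','blue_pen','middle_case_mid','small_case_mid','large_case_mid','large_side']:
    for q in (p,s):
        r=spot_point(n,q); print(n,[(np.round(x['position']).tolist(),round(x['conf'],2)) for x in r[:2]])
print(fit('small_case_mid',[p,s],108,(0,)))
"
```

```text
t: 27.2
position: [514.7, -279.1, 269.7]
tcp_rot: [0.043, -0.0, 0.999, 0.009]
contact_force: [0.8, 0.9, 0.3]
opening: 85.1
t 27.2 pos [ 514.7 -279.1  269.7] tool y ang 90.1 F [0.8 0.9 0.3] open 85.1
tool shift mm [  4.  308.3 162.7]
tape_roll [([592.0, -258.0, -3.0], 0.77)]
tape_roll [([588.0, -261.0, -2.0], 0.78), ([520.0, 29.0, 73.0], 0.53)]
bench_timer [([561.0, -392.0, -2.0], 0.42)]
bench_timer [([566.0, -384.0, -0.0], 0.59)]
blue_pen [([369.0, 387.0, -2.0], 0.57)]
blue_pen []
middle_case_mid [([526.0, 29.0, 68.0], 0.96)]
middle_case_mid [([520.0, 29.0, 72.0], 0.64), ([512.0, 103.0, 48.0], 0.29)]
small_case_mid [([524.0, 27.0, 105.0], 0.81), ([526.0, 27.0, 68.0], 0.47)]
small_case_mid [([526.0, 27.0, 115.0], 0.61)]
large_case_mid []
large_case_mid []
large_side [([528.0, 102.0, 51.0], 0.59)]
large_side [([525.0, 105.0, 47.0], 0.59)]
(array([ 5.2562e+02,  3.2210e+01, -8.6000e-01,  8.0000e-02]), 2)
```

View pics/t18.png

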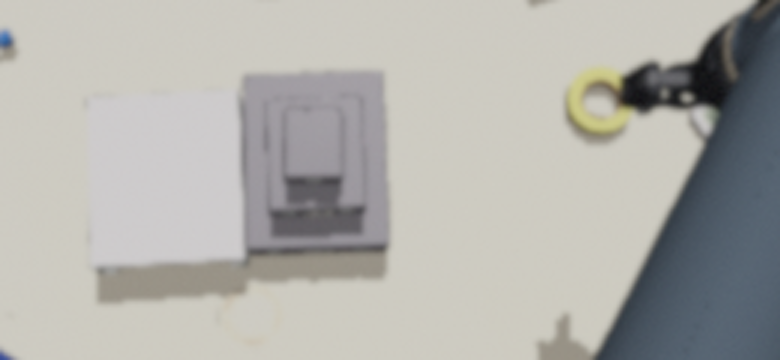

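View pics/s18.png

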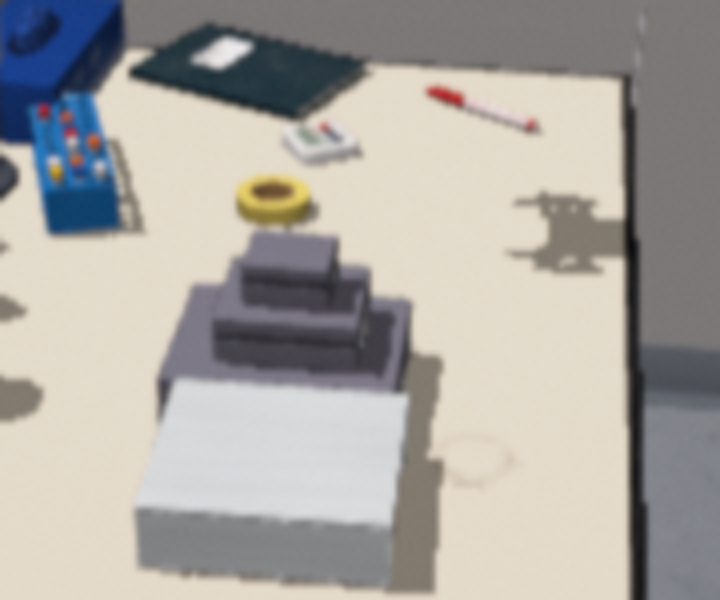

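```bash
python3 -c "
from rig import env
print(env.close_job()); print(env.get_obs()['t'])"
```

```text
the job is handed in; nothing more can be done
None
the job is handed in; nothing more can be done
```

The three cases are stacked and I handed the job in, at about 28 s of the 67 s allowed.

- **Large case:** I pushed it along the worktop with both open fingers until it met the step, with about 16 N on the tool at the end.
- **Middle case:** I pushed it off the step onto the large case, using both fingers.
- **Small case:** I gripped it across its 54 mm side. I lowered it until the force reading showed the middle case taking its weight, then released it.

**Last checks:**

| Item | What the cameras showed |
|---|---|
| Large case | Flush against the step, gap about 0–3 mm, centre near (526, 33) mm; parallel to it by eye |
| Middle case | Centre at (524, 32) mm, turned 0.4°, central on the large case |
| Small case | Centre at (526, 32) mm, turned −0.9°, flat on the middle case |
| Tape roll, timer, pen | Found within network accuracy of where they started |
| Gripper | Open, about 300 mm from the stack, touching nothing |

**Checks that failed or disagreed:**
- The mask-and-fit check on the large case failed: no mask or a wrong one. I took its pose from lid corners read off the top picture.
- The point network put the middle and small cases 3–5 mm further to −y than the fits did, still well inside tolerance.
- The side camera did not find the pen in the last look; the top camera did.
- The tool leaned by up to about 6° during the job. The small case still came to rest flat.

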